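Swing the drain hook over the drip tray and hang the parts basket

ROBOT

A 6-joint arm with a two-finger parallel gripper is mounted at the origin on the work surface. World frame = base frame: x ahead of the robot, y to its left, z up, the work surface at z = 0. Lengths are in mm, angles in rad, forces in N, time in s.
With the tool pointing down it reaches from about 275 to 750 mm from the base axis. Payload 10.2 kg.
Tool frame: the origin (TCP) lies at the very end of the fingers, on their centre line; the grasp point (between the pads) lies 19 mm behind it (ctrl.grip_depth is the distance from the TCP to the grasp point, in mm); z points along the fingers, x is the direction in which the jaws open and shut, and the axes are right-handed (so a half turn about z gives the same grasp; the last joint's range is limited). The gripper opens to 85 mm and grips with 20 to 120 N. Pads are 22 mm wide; open, the fingers measure 114 mm over their backs; the gripper's body (76 mm by 85 mm) begins 54 mm behind the grasp point. The pads swing forward as they close: fully open they stand 13 mm farther back than shut.
Start: joints at [-1.365, 0.313, 1.498, -0, 1.331, -0.223], TCP at [218.273, -477.481, 231.294] pointing down, gripper open.
Joint ranges: [-2.94, 2.94], [-0.97, 2.17], [0.19, 2.56], [-1.23, 4.37], [0.02, 3.11], [-2.88, 2.88]. Speed limits (rad/s): [2.39, 2.39, 3.01, 3.14, 3.14, 3.14].

INTERFACE

Orientations are given as a unit quaternion [w, x, y, z].
In Python, from rig import ctrl gives the robot as it stands.
- The arm moves only by the tool play_rows, never from a script. Its argument "motion" is a list of rows, each a list of 2 entries, a list of its own where there are three numbers: the shift along the tool's x, y, z in mm, then the turn, a rotation vector about the tool's x, y, z in degrees. A call has 1 to 20 rows; each row shifts and turns the commanded pose from where the row before left it, along the tool's axes as they then stand; what a row does not reach is not made up. A row lasts 1/12 s, in which the tool goes at most 41.7 mm and 7.16 degrees, less where a joint would pass 70% of its speed; a pose out of reach is approached as far as the arm can. A call with a gripper value outside its range is refused whole. "fingers" is the finger opening in mm, from 0 to 85.4, set as the call begins (left out, the last holds). The fingers move at their own pace and stop on an object; "squeeze" is the grip in N (left out, the last holds). Time passes only in rows, so rows that do not move let the fingers close. It gives the time, the measured TCP pose, the force and the opening at its end, in the units of the state.
- ctrl.sense(): the state, without advancing time (a new reading comes with each control period).
- ctrl.capture(name): name is "scene" or "side" or "wrist"; returns the picture (420x560x3 uint8, red, green, blue); there is no depth.
- ctrl.get_calibration(name): a dict with "K" (3x3 intrinsics, pixels), "R" (3x3) and "t" (3): a world point X has camera coordinates R X + t; the wrist camera has in their place "tool_from_camera" (4x4, takes a point from camera to tool coordinates, whose origin is the TCP and whose axes are the tool frame's). Camera axes: x right, y down, z forward; pixel columns grow to the right and rows downward; lengths in mm; the calibration is good to about 2 mm. A picture is of the moment at which its call begins: read the wrist's pose just before it. get_calibration takes no time and is no camera call.
- ctrl.finish_job(): hands the job in, once; it reports no verdict.
Trained networks look in the newest picture that a camera, given by its name, has taken for a name from the list of things; names that differ only in an ending like _2 or _b are one class to them, and where a whole thing is asked for, a point or a joint stands for the part that bears it (a point fixed in the world has none). Each returns a list of dicts, best first, with "p" (0 to 1); they miss things now and then, are a little off and sometimes report something else, mostly with a low value. They report only what shows in the picture. A call takes as long as a camera call.
- ctrl.spot_in(camera, name): "position" ([column, row] as shares, 0 to 1, of the picture: columns of its width, rows of its height, amid what is visible of it).
The state is a dict: "time_s": time; "joints": joint angles; "dq": joint speeds; "tau": joint torques, N m; "eef_pos": TCP position; "ee_rot": TCP orientation; "force": force on the tool from outside, world axes, zero at the start; "wrist_torque": the same for the moment, N m; "grip_width": opening from 0.0 (shut) to 1.0 (fully open).
Only numpy, scipy, OpenCV 4.12 (cv2) and the standard library are available. Lean on these libraries where they do the work, as an engineer would, in place of code of your own. Each camera call takes 0.05 s, during which the arm holds its last target. There are 200 camera calls.

TASK

The small parts in the steel basket have come out of the ultrasonic bath and must drain. Swing the empty hook of the drain stand round over the steel drip tray, not over the blue tray of clean parts, until it bears firmly against its stop without being forced; then lift the basket upright out of the bath and hang it by its handle in the dip of the hook, letting it down gently and letting go. Leave the other things where they are.

Things in the scene. Friction and masses are not known exactly. Their poses are not given: they have to be found in the camera images.
- hook: Swivel hook on top of the drain stand, turning about the vertical post. Origin on the swivel axis, at the underside of its black hub (30 mm across, 31 mm high with cap). Its arm, a round red-coated bar 8 mm thick, points along the body's own -x, centre line 14 mm above the origin: straight from the hub to 108 mm from the axis, then a 5 mm dip, then an upturned tip. Starts within 30 degrees of pointing at the robot.
- mid_arm (a point): Point on the centre line of the hook's straight arm, 85 mm from the swivel axis. The swivel is stiff: pushed sideways here it takes about 3.5 N to turn (0.3 N m), and it stays where it is left. When the arm meets a stop the force rises quickly above this drag. The hook is damaged if it is ever pushed with more than 25 N.
- hook_tip (a point): Top of the hook's upturned tip, 146 mm from the swivel axis, 17 mm above the surface of the dip. The tip leans outward.
- saddle (a point): Middle of the hook's dip, on the top surface of the bar, 125 mm from the swivel axis: where the basket's handle must sit. The bottom of the dip is 14 mm long. The basket is never to be pressed on the hook with more than 25 N, nor dropped on it.
- stand: Drain stand: round flange 72 mm across fixed to the bench, upright post 16 mm thick, hook on top. Origin on the bench at the post's axis; its yaw means nothing and tells nothing of the stops.
- stand_top (a point): Top of the round collar (68 mm across) clamped on the post under the hook, 200 mm above the bench, on the axis. Two upright stop pins (6 mm thick, 22 mm high, 28 mm from the axis) stand on it, one on each side of the arm; the hook swings until it meets one, 60 to 100 degrees to either side of pointing along the world's -x. The exact angle differs each time and is not measured: it must be felt.
- drip_tray: Shallow stainless steel tray 180 x 120 x 22 mm (x, y, z of its own frame), walls 3 mm, fixed, below one of the two places where the hook stops, on the left or on the right of the stand. Origin at the centre of its underside.
- clean_tray: Blue plastic tray of the same size with clean rings on white paper, on the other side of the stand; fixed. The basket must not touch it. Origin at the centre of its underside.
- bath: Small ultrasonic bath, emptied and fixed: white box 154 x 129 x 100 mm (x, y, z of its own frame), with an open steel tank 126 x 101 mm inside, its floor 47 mm above the bench. The basket stands in it. Origin at the centre of its underside.
- basket: Stainless steel parts basket standing in the bath, 0.22 to 0.43 kg: slotted round cup 64 mm across, 60 mm high, with a rigid strap handle. The handle's two upright sides stand at +y and -y of its own frame, 56 mm apart over their outer faces (50 mm inside), each 10 mm wide, 3 mm thick, straight up to 127 mm above the underside: grip across them, near the top. Origin at the centre of the underside, z up.
- bail (a point): Middle of the handle's top strap (10 mm wide, 3 mm thick, along the basket's y, peaked 4 mm in the middle), at its underside, 132 mm above the basket's underside and 72 mm above the cup's rim. It must rest across the hook's dip, so that the arm passes through the handle with the basket's x along the arm, either way round.
- wash_bottle: White bottle with blue cap, 60 mm across, 170 mm high, loose, standing; leave alone. Origin at the centre of its underside.
- funnel: White plastic funnel standing on its mouth, 96 mm across, 110 mm high, loose; leave alone. Origin at the centre of its underside.
- bracket: Aluminium angle bracket 45 x 40 x 40 mm, loose; leave alone. Origin at the centre of its foot's underside.

How it is judged:
By the outcome, as a careful person would: the job done as asked, in the order asked, and still so for the second after the job is handed in, with the robot touching nothing.
It also fails if it takes over 72 s, if anything falls off the work surface, if the arm or the gripper's body presses on something with over 40 N, if the wrist force passes 120 N, or if a joint passes its speed limit or range.

## Working session

There is one attempt and no reset: what is moved stays moved. The work goes in short steps, Python scripts to look and compute and a tool call to move; the robot and the scene stay as the last step left them, time stands still between calls to the robot, and variables do not carry over. Pictures are saved under pics/ and viewed, about 8 in all and at most 12, crops included, and the job is handed in when it is done.

Besides the shell and the picture viewer there is one more tool, called after "Call:" in YAML: its name, and indented under it one key for each argument. play_rows: Moves the arm, as the interface text tells. Its arguments: {"type":"object","properties":{"motion":{"type":"array"},"fingers":{"type":"number"},"squeeze":{"type":"number"}},"required":["motion"]}

```bash
mkdir -p pics; ls; cat > h.py <<'E'
import numpy as np, cv2
from rig import ctrl
from scipy.spatial.transform import Rotation as Ro
def cal(n):
    c=ctrl.get_calibration(n); return {k:np.array(v) for k,v in c.items()}
def cam(n):
    c=cal(n)
    if 'R' in c: return c['K'],c['R'],c['t'].ravel()
    s=ctrl.sense(); q=s['ee_rot']; T=np.eye(4); T[:3,:3]=Ro.from_quat([q[1],q[2],q[3],q[0]]).as_matrix(); T[:3,3]=s['eef_pos']
    M=np.linalg.inv(T@c['tool_from_camera']); return c['K'],M[:3,:3],M[:3,3]
def ray(n,px,C=None):
    K,R,t=C or cam(n); d=R.T@np.linalg.solve(K,[px[0],px[1],1.]); return -R.T@t,d/np.linalg.norm(d)
def atz(n,px,z,C=None):
    o,d=ray(n,px,C); return o+d*(z-o[2])/d[2]
def proj(n,X,C=None):
    K,R,t=C or cam(n); p=K@(R@np.array(X,float)+t); return p[:2]/p[2]
def tri(rays):
    A=np.zeros((3,3));b=np.zeros(3)
    for o,d in rays:
        P=np.eye(3)-np.outer(d,d);A+=P;b+=P@o
    X=np.linalg.solve(A,b); return X,[np.linalg.norm((np.eye(3)-np.outer(d,d))@(X-o)) for o,d in rays]
def save(n,f,s=1):
    im=np.array(ctrl.capture(n)); cv2.imwrite('pics/'+f,cv2.cvtColor(im,cv2.COLOR_RGB2BGR)); return im
E
python3 - <<'E'
from h import *
a=save('scene','s1.png');b=save('side','d1.png')
W,H=560,420
for n in ['hook','mid_arm','hook_tip','saddle','stand','stand_top','drip_tray','clean_tray','bath','basket','bail','wash_bottle','funnel','bracket']:
    rs=[];o=[]
    for c in ['scene','side']:
        r=ctrl.spot_in(c,n)
        if r: p=np.array(r[0]['position'])*[W,H]; rs.append(ray(c,p)); o.append((c,p.round(),round(r[0]['p'],2)))
    print(n,o, [x if i else x.round(1) for i,x in enumerate(tri(rs))] if len(rs)==2 else '')
s=ctrl.sense();print(s['eef_pos'],s['ee_rot'],s['force'],s['time_s'])
E
```

```text
pics
hook [('scene', array([291., 191.]), 0.97), ('side', array([281., 192.]), 0.79)] [array([598.4,   4. , 209.8]), [np.float64(2.8977263173971295), np.float64(2.897726317397103)]]
mid_arm [('scene', array([303., 190.]), 0.68), ('side', array([281., 191.]), 0.83)] [array([582.2,  27.2, 231.5]), [np.float64(1.9148165741506777), np.float64(1.9148165741506955)]]
hook_tip [('scene', array([295., 191.]), 0.74), ('side', array([280., 190.]), 0.91)] [array([594.2,  15.5, 222.9]), [np.float64(0.9556898138333031), np.float64(0.9556898138332914)]]
saddle [('scene', array([288., 189.]), 0.89), ('side', array([282., 188.]), 0.59)] [array([602. ,  -1.7, 213.7]), [np.float64(2.333422672251566), np.float64(2.3334226722516465)]]
stand [('scene', array([280., 226.]), 0.85), ('side', array([277., 233.]), 0.88)] [array([619.3,  -8.1,  72.8]), [np.float64(2.402085497998951), np.float64(2.402085497998932)]]
stand_top [('scene', array([278., 227.]), 0.59), ('side', array([273., 231.]), 0.64)] [array([627.2,  -3.7,  79.1]), [np.float64(3.139792509342991), np.float64(3.1397925093429264)]]
drip_tray [('scen
[... 755 characters left out ...]
5022)]]
wash_bottle [('scene', array([432., 302.]), 0.96), ('side', array([249., 381.]), 0.9)] [array([416. , 333.2,  68.7]), [np.float64(1.4938663316210115), np.float64(1.4938663316210936)]]
funnel [('scene', array([221., 282.]), 0.84), ('side', array([210., 228.]), 0.64)] [array([805.6,  30.4,  12.7]), [np.float64(1.1674566730091933), np.float64(1.1674566730092828)]]
bracket [('scene', array([350., 228.]), 0.79), ('side', array([330., 298.]), 0.78)] [array([434.2,  41. ,  10.6]), [np.float64(1.5151689261609107), np.float64(1.515168926161012)]]
[ 218.26298615 -477.47740249  231.28455577] [-1.90272288e-05  8.41350916e-01 -5.40489256e-01 -1.25380191e-05] [0.76186421 0.00868911 0.52010224] 1.5
```

```bash
python3 -c "
import cv2,numpy as np
a=cv2.imread('pics/s1.png');b=cv2.imread('pics/d1.png')
cv2.imwrite('pics/s1b.png',cv2.resize(a,(800,600)));cv2.imwrite('pics/d1b.png',cv2.resize(b,(800,600)))"
```

```text
(no output)
```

View pics/s1b.png

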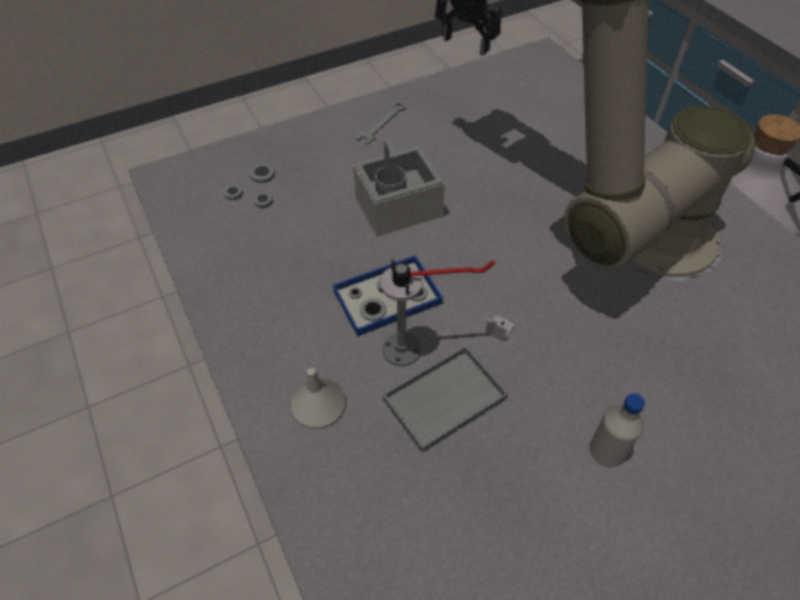

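View pics/d1b.png

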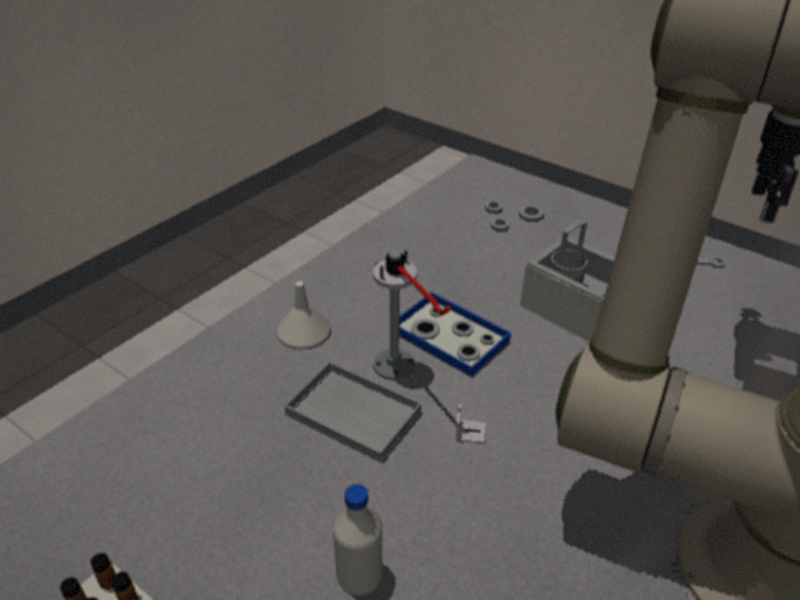

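The drip tray is on the robot's left (+y) of the stand and the clean tray on the right. In the scene picture the hub is at (401,272) and the tip at (492,264). In the side picture they are at (396,262) and (447,310). I'll triangulate the key points.

```bash
python3 - <<'E'
from h import *
P={'hubtop':((401,265),(397,254)),'hubmid':((402,275),(396,264)),'tip':((492,263),(447,309)),'flange':((402,350),(394,366)),
'bail':((386,146),(574,228)),'cup rim c':((390,175),(569,256))}
for k,(a,b) in P.items():
    X,e=tri([ray('scene',np.array(a)*.7),ray('side',np.array(b)*.7)]);print(k,X.round(1),np.round(e,1))
for k,L,z in [('drip',[(384,397),(464,352),(506,397),(424,447)],22),('clean',[(334,290),(416,260),(441,297),(358,331)],22),('bath',[(354,165),(429,149),(443,186),(373,206)],100)]:
    print(k,[atz('scene',np.array(p)*.7,z)[:2].round() for p in L])
for k,L,z in [('drip',[(287,407),(331,367),(420,406),(381,457)],22),('bath',[(526,263),(566,237)],100)]:
    print(k,[atz('side',np.array(p)*.7,z)[:2].round() for p in L])
print(cal('wrist'))
s=ctrl.sense();q=s['ee_rot'];print(Ro.from_quat([q[1],q[2],q[3],q[0]]).as_matrix().round(3))
E
```

```text
hubtop [618.3  -8.6 230.4] [1.6 1.6]
hubmid [618.6  -5.1 212.1] [0. 0.]
tip [486.5  50.  225.2] [0.2 0.2]
flange [619.4  -3.5  -1.8] [0. 0.]
bail [ 476.  -338.6  170.8] [4.2 4.2]
cup rim c [ 474.1 -328.1  111.1] [1.8 1.8]
drip [array([699.,  80.]), array([530.,  67.]), array([515., 179.]), array([684., 193.])]
clean [array([ 678., -174.]), array([ 501., -166.]), array([504., -61.]), array([679., -65.])]
bath [array([ 522., -400.]), array([ 358., -371.]), array([ 390., -256.]), array([ 541., -272.])]
drip [array([679., 192.]), array([685.,  83.]), array([517.,  63.]), array([502., 179.])]
bath [array([ 532., -278.]), array([ 514., -400.])]
{'K': array([[294.03116882,   0.        , 277.16733999],
       [  0.        , 294.03116882, 204.89989991],
       [  0.        ,   0.        ,   1.        ]]), 'tool_from_camera': array([[ 9.99999148e-01,  1.11198843e-03,  6.83008398e-04,
        -2.14025209e-01],
       [-1.27413440e-03,  9.45099530e-01,  3.26780131e-01,
        -8.46672666e+01],
       [-2.82135191e-04, -3.26780723e-01,  9.45100142e-01,
        -1.43074922e+02],
       [ 0.00000000e+00,  0.00000000e+00,  0.00000000e+00,
         1.00000000e+00]])}
[[ 0.416 -0.909 -0.   ]
 [-0.909 -0.416  0.   ]
 [-0.    -0.    -1.   ]]
```

Call:
play_rows:
  motion:
    - [[-18.6,-29.6,-3.7],[0,0,0]]
    - [[-18.6,-29.6,-3.7],[0,0,0]]
    - [[-18.6,-29.6,-3.7],[0,0,0]]
    - [[-18.6,-29.6,-3.7],[0,0,0]]
    - [[-18.6,-29.6,-3.7],[0,0,0]]
    - [[-18.6,-29.6,-3.7],[0,0,0]]
    - [[-18.6,-29.6,-3.7],[0,0,0]]
    - [[-18.6,-29.6,-3.7],[0,0,0]]
    - [[-18.6,-29.6,-3.7],[0,0,0]]
    - [[-18.6,-29.6,-3.7],[0,0,0]]
    - [[-18.6,-29.6,-3.7],[0,0,0]]
    - [[-18.6,-29.6,-3.7],[0,0,0]]
    - [[-18.6,-29.6,-3.7],[0,0,0]]
    - [[-18.6,-29.6,-3.7],[0,0,0]]
    - [[-18.6,-29.6,-3.7],[0,0,0]]
    - [[-18.6,-29.6,-3.7],[0,0,0]]
  fingers: 0

```text
time_s: 2.83
eef_pos: [525.9, -8.2, 290.8]
ee_rot: [-0.0, 0.841, -0.54, 0.0]
force: [0.2, -0.9, 0.3]
grip_width: -0.002
```

Call:
play_rows:
  motion:
    - [[0,0,0],[0,0,-5.35]]
    - [[0,0,0],[0,0,-5.35]]
    - [[0,0,0],[0,0,-5.35]]
    - [[0,0,0],[0,0,-5.35]]
    - [[0,0,0],[0,0,-5.35]]
    - [[0,0,0],[0,0,-5.35]]
    - [[0,0,0],[0,0,-5.35]]
    - [[0,0,0],[0,0,-5.35]]
    - [[0,0,0],[0,0,0]]
    - [[0,0,0],[0,0,0]]

```text
time_s: 3.67
eef_pos: [525.3, -9.9, 290.5]
ee_rot: [-0.0, 0.98, -0.198, -0.0]
force: [-0.0, 0.4, 0.0]
grip_width: -0.001
```

```bash
python3 - <<'E'
from h import *
C=cam('wrist'); im=save('wrist','w1.png'); cv2.imwrite('pics/w1b.png',cv2.resize(cv2.imread('pics/w1.png'),(800,600),interpolation=cv2.INTER_CUBIC))
for n in ['hook_tip','saddle','mid_arm','hook','stand_top']:
    r=ctrl.spot_in('wrist',n); print(n,[(np.round(np.array(x['position'])*[800,600]),round(x['p'],2)) for x in r[:2]])
for X in [(619,-5,233),(540.5,27.7,216),(486.5,50,225)]: print(proj('wrist',X,C)/.7)
s=ctrl.sense();print(s['eef_pos'],s['force'],s['time_s'],s['joints'])
E
```

```text
hook_tip [(array([510., 238.]), 0.92)]
saddle [(array([519., 232.]), 0.7)]
mid_arm [(array([513., 234.]), 0.69)]
hook [(array([523., 236.]), 0.73)]
stand_top [(array([524., 203.]), 0.77)]
[569.66887103 243.30883109]
[394.57895011 236.56595376]
[278.56318119 240.67722389]
[525.27070837  -9.91707493 290.50788308] [ 0.09885808 -0.29144188 -0.01169846] 3.9667 [-2.42092047e-01  2.78134915e-01  1.39020017e+00 -9.96176061e-06
  1.47320939e+00  1.53791321e-01]
```

View pics/w1b.png

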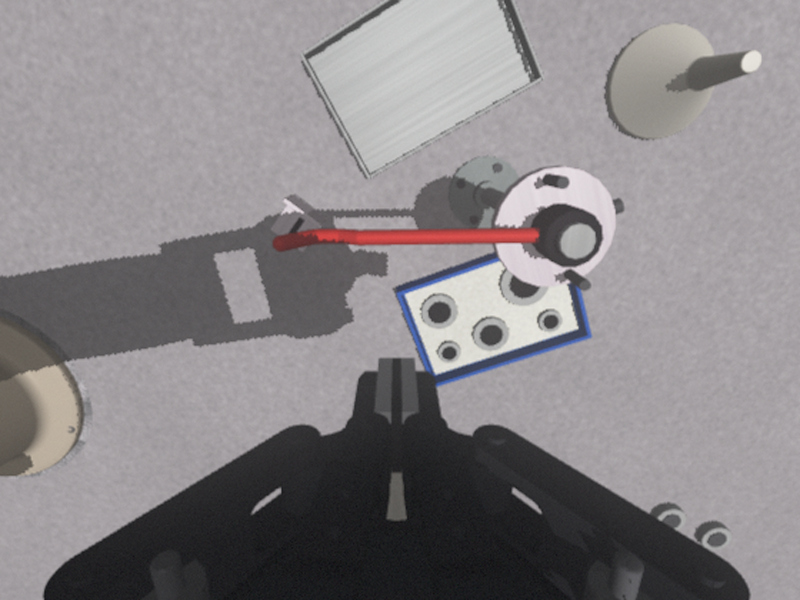

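The wrist picture shows the hub cap at (579,241), the arm horizontal to the tip at (280,242), and the pin on the drip-tray side from its base at (547,180) to its top at (563,182). All of this agrees with my fit.

```bash
python3 - <<'E'
from h import *
C=cam('wrist'); g=lambda p,z: atz('wrist',np.array(p)*.7,z,C)
A=g((578,241),232);print('axis',A, 'collar?',g((557,226),200))
for p,z in [((546,179),201),((562,182),222),((567,276),201),((583,283),222)]:
    X=g(p,z); v=(X-A)[:2]; print(X.round(1),np.hypot(*v),np.degrees(np.arctan2(v[1],-v[0])))
for p,z in [((345,236),216),((530,235),216),((279,242),228)]: print(g(p,z).round(1))
a=g((345,236),216);b=g((530,235),216);v=a-b;print(np.degrees(np.arctan2(v[1],-v[0])))
E
```

```text
axis [623.362537    -5.67867912 232.        ] collar? [625.05671146  -4.58664841 200.        ]
[626.1  22.5 201. ] 28.32537905270481 95.58787785000318
[626.8  22.2 222. ] 28.139584417650408 97.02766594269107
[622.3 -34.6 201. ] 28.977854960380895 -87.92486225147034
[623.3 -32.4 222. ] 26.697851033635274 -89.90395426413313
[516.6  37.9 216. ]
[606.2   1.2 216. ]
[487.3  49.5 228. ]
22.28978333507321
```

Call:
play_rows:
  motion:
    - [[0.5,0,16],[0,0,0]]
    - [[0.5,0,16],[0,0,0]]
    - [[0.5,0,16],[0,0,0]]
    - [[0.5,0,16],[0,0,0]]
    - [[0.5,0,16],[0,0,0]]
    - [[0.5,0,16],[0,0,0]]
    - [[0,-5,0],[0,0,0]]
    - [[0,-5,0],[0,0,0]]
    - [[0,-5,0],[0,0,0]]
    - [[0,-3,0],[0,0,0]]
    - [[0,0,0],[0,0,0]]

```text
time_s: 4.88
eef_pos: [535.5, 6.3, 195.4]
ee_rot: [-0.0, 0.981, -0.196, 0.001]
force: [0.3, 0.4, -0.2]
grip_width: -0.006
```

Call:
play_rows:
  motion:
    - [[0,-2,0],[0,0,0]]
    - [[0,-2,0],[0,0,0]]
    - [[0,-2,0],[0,0,0]]
    - [[0,0,0],[0,0,0]]

```text
time_s: 5.22
eef_pos: [537.4, 11.3, 194.6]
ee_rot: [-0.0, 0.981, -0.196, 0.0]
force: [0.9, -0.2, 0.3]
grip_width: 0.002
```

Call:
play_rows:
  motion:
    - [[0,-2,0],[0,0,0]]
    - [[0,-2,0],[0,0,0]]
    - [[0,0,0],[0,0,0]]

```text
time_s: 5.47
eef_pos: [538.7, 14.7, 194.5]
ee_rot: [0.0, 0.981, -0.196, -0.0]
force: [-1.1, -2.2, 0.7]
grip_width: 0.002
```

Call:
play_rows:
  motion:
    - [[0,-2,0],[0,0,0]]
    - [[0,-2,0],[0,0,0]]
    - [[0,0,0],[0,0,0]]

```text
time_s: 5.72
eef_pos: [540.4, 18.7, 194.5]
ee_rot: [0.0, 0.981, -0.196, -0.0]
force: [-2.2, -2.3, 0.6]
grip_width: 0.001
```

Call:
play_rows:
  motion:
    - [[-0.33,-4.45,0],[0,0,3]]
    - [[-0.33,-4.45,0],[0,0,3]]
    - [[-0.33,-4.45,0],[0,0,3]]
    - [[-0.33,-4.45,0],[0,0,3]]
    - [[-0.33,-4.45,0],[0,0,3]]
    - [[-0.33,-4.45,0],[0,0,3]]
    - [[-0.33,-4.45,0],[0,0,3]]
    - [[-0.33,-4.45,0],[0,0,3]]
    - [[-0.33,-4.45,0],[0,0,3]]
    - [[-0.33,-4.45,0],[0,0,3]]
    - [[-0.33,-4.45,0],[0,0,3]]
    - [[-0.33,-4.45,0],[0,0,3]]
    - [[0,0,0],[0,0,0]]
    - [[0,0,0],[0,0,0]]

```text
time_s: 6.88
eef_pos: [570.6, 62.1, 194.4]
ee_rot: [-0.0, 0.872, -0.489, 0.0]
force: [0.5, -0.3, -0.4]
grip_width: 0.001
```

```bash
cat > st.py <<'E'
from h import *
s=ctrl.sense();p=np.array(s['eef_pos']);q=s['ee_rot'];R=Ro.from_quat([q[1],q[2],q[3],q[0]]).as_matrix()
v=p[:2]-[622,-5.5]; print(p.round(1),'r',np.hypot(*v),'th',np.degrees(np.arctan2(v[1],-v[0]))+np.degrees(14.5/85),'xaz',np.degrees(np.arctan2(R[1,0],R[0,0])),'F tool',(R.T@s['force']).round(1),s['time_s'])
E
python3 st.py
```

```text
[570.6  62.1 194.4] r 84.89004778114955 th 62.501035212415715 xaz -58.52418887205987 F tool [ 0.5 -0.2  0.4] 6.8833
```

Call:
play_rows:
  motion:
    - [[-0.15,-2.2,0],[0,0,1.5]]
    - [[-0.15,-2.2,0],[0,0,1.5]]
    - [[-0.15,-2.2,0],[0,0,1.5]]
    - [[-0.1,-1.5,0],[0,0,1]]
    - [[0,0,0],[0,0,0]]

```text
time_s: 7.3
eef_pos: [577.0, 66.4, 194.4]
ee_rot: [-0.0, 0.848, -0.531, -0.0]
force: [-3.1, 0.7, 0.4]
grip_width: -0.0
```

Call:
play_rows:
  motion:
    - [[-0.1,-1.5,0],[0,0,1]]
    - [[-0.1,-1.5,0],[0,0,1]]
    - [[-0.1,-1.5,0],[0,0,1]]
    - [[0,0,0],[0,0,0]]

```text
time_s: 7.63
eef_pos: [581.2, 68.5, 194.3]
ee_rot: [-0.0, 0.833, -0.553, -0.0]
force: [-4.2, 1.5, -0.1]
grip_width: 0.002
```

```bash
python3 st.py
```

```text
[581.2  68.5 194.3] r 84.52540854534631 th 70.92939835951245 xaz -67.1705695769899 F tool [-3.1  3.3  0.1] 7.6333
```

Call:
play_rows:
  motion:
    - [[-0.1,-1.5,0],[0,0,1]]
    - [[-0.1,-1.5,0],[0,0,1]]
    - [[-0.1,-1.5,0],[0,0,1]]
    - [[0,0,0],[0,0,0]]

```text
time_s: 7.97
eef_pos: [585.4, 70.4, 194.4]
ee_rot: [-0.0, 0.818, -0.575, -0.0]
force: [-4.3, 1.0, -1.1]
grip_width: -0.002
```

Call:
play_rows:
  motion:
    - [[-0.1,-1.5,0],[0,0,1]]
    - [[0,0,0],[0,0,0]]

```text
time_s: 8.13
eef_pos: [586.7, 70.9, 194.4]
ee_rot: [0.0, 0.813, -0.582, -0.0]
force: [-3.9, 1.7, -0.5]
grip_width: 0.001
```

Call:
play_rows:
  motion:
    - [[-0.1,-1.5,0],[0,0,1]]
    - [[0,0,0],[0,0,0]]

```text
time_s: 8.3
eef_pos: [588.2, 71.5, 194.4]
ee_rot: [-0.0, 0.808, -0.589, -0.0]
force: [-3.4, 2.2, -1.9]
grip_width: 0.004
```

```bash
python3 st.py
```

```text
[588.2  71.5 194.4] r 84.06141403288076 th 76.04476829957697 xaz -72.19738495114935 F tool [-3.1  2.5  1.9] 8.3
```

Call:
play_rows:
  motion:
    - [[0,-1.2,0],[0,0,0.8]]
    - [[0,0,0],[0,0,0]]

```text
time_s: 8.47
eef_pos: [589.3, 71.8, 194.4]
ee_rot: [-0.0, 0.804, -0.595, -0.0]
force: [-4.1, 2.0, -0.7]
grip_width: -0.003
```

Call:
play_rows:
  motion:
    - [[0,-1,0],[0,0,0.7]]
    - [[0,0,0],[0,0,0]]

```text
time_s: 8.63
eef_pos: [590.2, 72.1, 194.4]
ee_rot: [-0.0, 0.8, -0.6, -0.0]
force: [-4.8, 2.7, -1.0]
grip_width: -0.001
```

Call:
play_rows:
  motion:
    - [[0,-1,0],[0,0,0.7]]
    - [[0,0,0],[0,0,0]]

```text
time_s: 8.8
eef_pos: [591.2, 72.4, 194.5]
ee_rot: [-0.0, 0.797, -0.604, 0.0]
force: [-4.4, 1.5, -0.4]
grip_width: -0.003
```

Call:
play_rows:
  motion:
    - [[0,-1,0],[0,0,0.7]]
    - [[0,0,0],[0,0,0]]

```text
time_s: 8.97
eef_pos: [592.2, 72.7, 194.5]
ee_rot: [-0.0, 0.793, -0.609, 0.0]
force: [-4.0, 2.2, -1.0]
grip_width: 0.006
```

Call:
play_rows:
  motion:
    - [[0,-1,0],[0,0,0.7]]
    - [[0,0,0],[0,0,0]]

```text
time_s: 9.13
eef_pos: [593.2, 72.9, 194.5]
ee_rot: [-0.0, 0.789, -0.614, 0.0]
force: [-3.4, 1.5, -1.7]
grip_width: -0.001
```

Call:
play_rows:
  motion:
    - [[0,-1,0],[0,0,0.7]]
    - [[0,0,0],[0,0,0]]

```text
time_s: 9.3
eef_pos: [594.1, 73.2, 194.5]
ee_rot: [-0.0, 0.785, -0.619, 0.0]
force: [-4.4, 1.8, -1.7]
grip_width: -0.001
```

Call:
play_rows:
  motion:
    - [[0,-1,0],[0,0,0.7]]
    - [[0,0,0],[0,0,0]]

```text
time_s: 9.47
eef_pos: [595.1, 73.4, 194.5]
ee_rot: [-0.0, 0.782, -0.624, 0.0]
force: [-3.5, 1.7, -0.8]
grip_width: -0.0
```

Call:
play_rows:
  motion:
    - [[0,-1,0],[0,0,0.7]]
    - [[0,0,0],[0,0,0]]

```text
time_s: 9.63
eef_pos: [596.1, 73.6, 194.5]
ee_rot: [-0.0, 0.778, -0.629, 0.0]
force: [-3.3, 1.4, -0.8]
grip_width: 0.004
```

```bash
python3 st.py
```

```text
[596.1  73.6 194.5] r 83.25841735227637 th 81.64021418928735 xaz -77.8824326180139 F tool [-2.   2.9  0.8] 9.6333
```

Call:
play_rows:
  motion:
    - [[0,-1,0],[0,0,0.7]]
    - [[0,0,0],[0,0,0]]

```text
time_s: 9.8
eef_pos: [597.1, 73.8, 194.5]
ee_rot: [-0.0, 0.774, -0.633, 0.0]
force: [-3.3, 2.8, -0.4]
grip_width: -0.003
```

Call:
play_rows:
  motion:
    - [[0,-1,0],[0,0,0.7]]
    - [[0,0,0],[0,0,0]]

```text
time_s: 9.97
eef_pos: [598.0, 74.0, 194.5]
ee_rot: [-0.0, 0.77, -0.638, 0.0]
force: [-3.2, 2.7, -1.1]
grip_width: 0.002
```

Call:
play_rows:
  motion:
    - [[0,-1,0],[0,0,0.7]]
    - [[0,0,0],[0,0,0]]

```text
time_s: 10.13
eef_pos: [599.0, 74.2, 194.5]
ee_rot: [-0.0, 0.766, -0.643, 0.0]
force: [-4.1, 2.4, -1.1]
grip_width: -0.0
```

Call:
play_rows:
  motion:
    - [[0,-1,0],[0,0,0.7]]
    - [[0,0,0],[0,0,0]]

```text
time_s: 10.3
eef_pos: [599.9, 74.5, 194.5]
ee_rot: [-0.0, 0.762, -0.647, -0.0]
force: [-4.8, 3.1, 0.5]
grip_width: 0.007
```

Call:
play_rows:
  motion:
    - [[0,-1,0],[0,0,0.7]]
    - [[0,0,0],[0,0,0]]

```text
time_s: 10.47
eef_pos: [600.7, 74.7, 194.5]
ee_rot: [0.0, 0.758, -0.652, -0.0]
force: [-6.2, 2.5, -0.8]
grip_width: 0.001
```

Call:
play_rows:
  motion:
    - [[0,-1,0],[0,0,0.7]]
    - [[0,0,0],[0,0,0]]

```text
time_s: 10.63
eef_pos: [601.5, 75.0, 194.5]
ee_rot: [0.0, 0.754, -0.656, -0.001]
force: [-6.9, 2.5, -0.6]
grip_width: 0.001
```

```bash
python3 st.py
```

```text
[601.5  75.  194.5] r 83.05205258202837 th 85.45942463027788 xaz -82.06644450543607 F tool [-3.5  6.5  0.6] 10.6333
```

Call:
play_rows:
  motion:
    - [[0,-1,0],[0,0,0]]
    - [[0,0,0],[0,0,0]]

```text
time_s: 10.8
eef_pos: [602.2, 75.1, 194.4]
ee_rot: [0.001, 0.755, -0.656, -0.001]
force: [-8.1, 3.0, 0.8]
grip_width: -0.001
```

Call:
play_rows:
  motion:
    - [[0,-1,0],[0,0,0]]
    - [[0,0,0],[0,0,0]]

```text
time_s: 10.97
eef_pos: [602.9, 75.2, 194.4]
ee_rot: [0.001, 0.755, -0.656, -0.001]
force: [-10.1, 2.3, 1.1]
grip_width: -0.0
```

```bash
python3 st.py
```

```text
[602.9  75.2 194.4] r 82.87827737637353 th 86.47411995158625 xaz -82.03282880563945 F tool [-3.7  9.7 -1.1] 10.9667
```

Call:
play_rows:
  motion:
    - [[0,-1,0],[0,0,0]]
    - [[0,0,0],[0,0,0]]

```text
time_s: 11.13
eef_pos: [603.6, 75.3, 194.4]
ee_rot: [0.001, 0.755, -0.656, -0.001]
force: [-12.3, 2.4, 1.7]
grip_width: 0.002
```

Call:
play_rows:
  motion:
    - [[0,-1,0],[0,0,0]]
    - [[0,0,0],[0,0,0]]
    - [[0,0,0],[0,0,0]]

```text
time_s: 11.38
eef_pos: [604.3, 75.3, 194.4]
ee_rot: [0.001, 0.755, -0.656, -0.002]
force: [-13.9, 1.5, 1.6]
grip_width: -0.003
```

```bash
python3 st.py
```

```text
[604.3  75.3 194.4] r 82.74260378158891 th 87.4502213796159 xaz -82.03217251228736 F tool [-3.4 13.6 -1.6] 11.3833
```

Call:
play_rows:
  motion:
    - [[0,2,0],[0,0,0]]
    - [[0,4,0],[0,0,0]]
    - [[0,8,0],[0,0,0]]
    - [[0,12,0],[0,0,0]]
    - [[0,12,0],[0,0,0]]
    - [[0,0,-20],[0,0,0]]
    - [[0,0,-25],[0,0,0]]
    - [[0,0,-25],[0,0,0]]
    - [[0,0,-25],[0,0,0]]
    - [[0,0,-15],[0,0,0]]
    - [[0,0,0],[0,0,0]]
    - [[0,0,0],[0,0,0]]

```text
time_s: 12.38
eef_pos: [568.7, 69.6, 304.8]
ee_rot: [-0.001, 0.754, -0.656, 0.001]
force: [0.5, -0.4, -0.8]
grip_width: 0.001
```

```bash
python3 - <<'E'
from h import *
C=cam('wrist'); im=save('wrist','w2.png'); cv2.imwrite('pics/w2b.png',cv2.resize(cv2.imread('pics/w2.png'),(800,600),interpolation=cv2.INTER_CUBIC))
hsv=cv2.cvtColor(im,cv2.COLOR_RGB2HSV); m=((hsv[...,1]>150)&((hsv[...,0]<8)|(hsv[...,0]>172))&(hsv[...,2]>60))
ys,xs=np.nonzero(m); print(len(xs),xs.min(),xs.max(),ys.min(),ys.max())
for x in range(xs.min(),xs.max()+1,8):
    c=ys[xs==x]; 
    if len(c): print(x,c.min(),c.max(),atz('wrist',(x,c.mean()),215,C).round(1))
s=ctrl.sense();print(s['eef_pos'],s['force'],s['time_s'])
E
```

```text
1154 188 363 144 160
188 147 150 [609.6 146.2 215. ]
196 148 148 [610.9 140.  215. ]
204 146 147 [612.9 133.9 215. ]
220 144 150 [614.3 121.4 215. ]
228 144 151 [614.8 115.1 215. ]
236 145 151 [615.2 108.9 215. ]
244 146 153 [614.9 102.5 215. ]
252 147 153 [615.4  96.3 215. ]
260 147 154 [615.9  90.  215. ]
268 148 154 [616.4  83.7 215. ]
276 148 155 [616.9  77.4 215. ]
284 149 156 [617.  71. 215.]
292 149 156 [617.9  64.8 215. ]
300 150 157 [618.   58.4 215. ]
308 150 157 [618.9  52.1 215. ]
316 151 158 [619.   45.7 215. ]
324 151 158 [619.8  39.4 215. ]
332 152 159 [620.  33. 215.]
340 152 159 [620.8  26.7 215. ]
348 155 159 [620.6  20.2 215. ]
356 154 160 [621.4  13.9 215. ]
[568.25103964  69.71529333 303.70750589] [ 0.92559917 -0.75836937 -1.2145157 ] 12.4333
```

View pics/w2b.png

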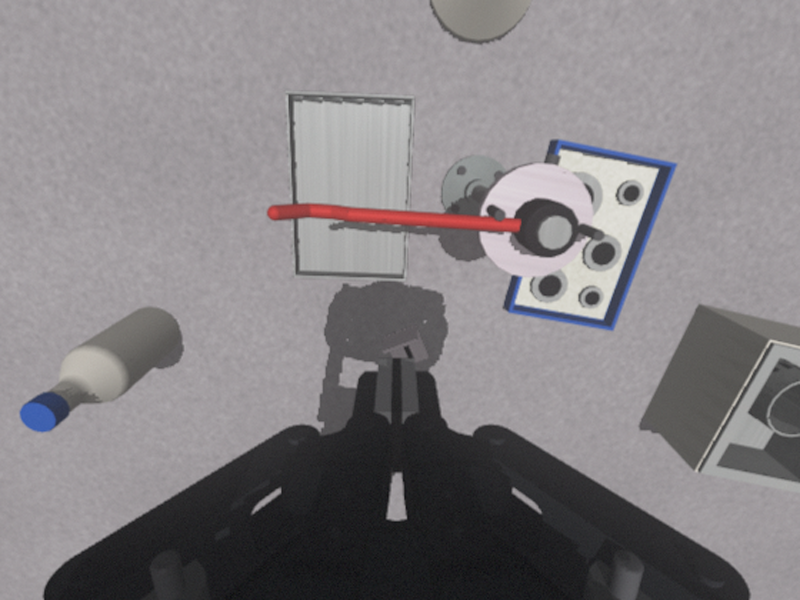

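The hook is now against its pin, which shows beside the arm at (496,212). The arm is over the drip tray with its dip near (315,210), at about 86 degrees. The rest of the scene is undisturbed. Next I go to the bath.

Call:
play_rows:
  motion:
    - [[15,7,0],[0,0,0]]
    - [[32,14.6,0],[0,0,0]]
    - [[32,14.6,0],[0,0,0]]
    - [[32,14.6,0],[0,0,0]]
    - [[32,14.6,0],[0,0,0]]
    - [[32,14.6,0],[0,0,0]]
    - [[32,14.6,0],[0,0,0]]
    - [[32,14.6,0],[0,0,0]]
    - [[32,14.6,0],[0,0,0]]
    - [[32,14.6,0],[0,0,0]]
    - [[32,14.6,0],[0,0,0]]
    - [[32,14.6,0],[0,0,0]]
    - [[12,5,0],[0,0,0]]
    - [[0,0,0],[0,0,0]]
    - [[0,0,0],[0,0,0]]
    - [[0,0,0],[0,0,0]]
  fingers: 80

```text
time_s: 13.77
eef_pos: [450.1, -328.2, 304.0]
ee_rot: [-0.0, 0.755, -0.656, -0.0]
force: [-1.0, 1.2, -0.3]
grip_width: 0.935
```

```bash
python3 - <<'E'
from h import *
C=cam('wrist'); im=save('wrist','w3.png'); cv2.imwrite('pics/w3b.png',cv2.resize(cv2.imread('pics/w3.png'),(800,600),interpolation=cv2.INTER_CUBIC))
for n in ['bail','basket']:
    r=ctrl.spot_in('wrist',n); print(n,[(np.round(np.array(x['position'])*[800,600]),round(x['p'],2)) for x in r[:2]])
for X in [(475,-335,180),(475,-330,107)]: print((proj('wrist',X,C)/.7).round())
s=ctrl.sense();print(s['eef_pos'],s['force'],s['time_s'],s['joints'],s['grip_width'])
E
```

```text
bail [(array([409., 228.]), 0.77)]
basket [(array([404., 224.]), 0.69)]
[412. 247.]
[403. 226.]
[ 450.29472828 -328.18868488  304.57555875] [-0.13740803  0.69323112 -0.06397539] 13.9167 [-8.40141612e-01  3.46760885e-01  1.26235697e+00  1.26583440e-04
  1.53229314e+00  5.89950819e-01] 0.9334404368752647
```

View pics/w3b.png

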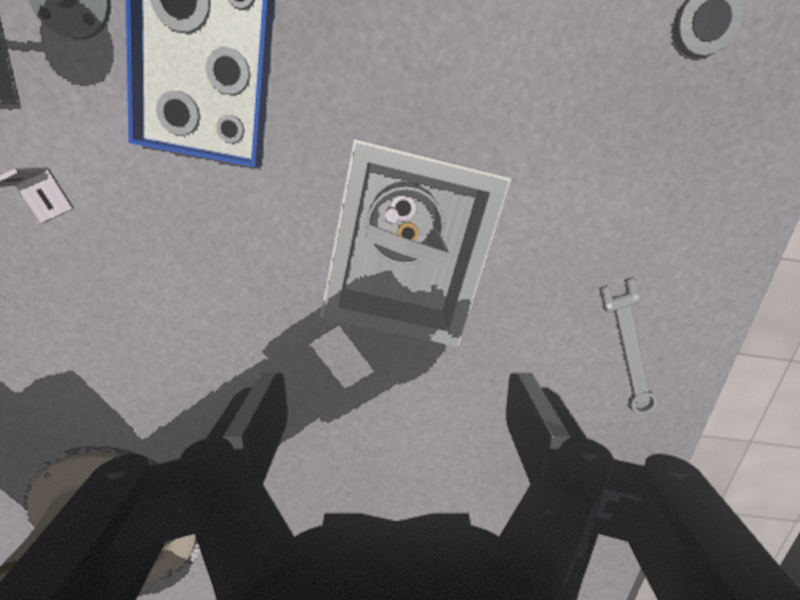

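The strap runs from about (367,231) to (448,251), with the cup behind it at (405,220). I'll zoom in for exact ends.

```bash
python3 - <<'E'
from h import *
a=cv2.imread('pics/w3.png')[90:250,220:370]; a=cv2.convertScaleAbs(cv2.resize(a,None,fx=3.75,fy=3.75,interpolation=cv2.INTER_CUBIC),alpha=1.2);cv2.imwrite('pics/w3c.png',a)
E
```

```text
(no output)
```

View pics/w3c.png

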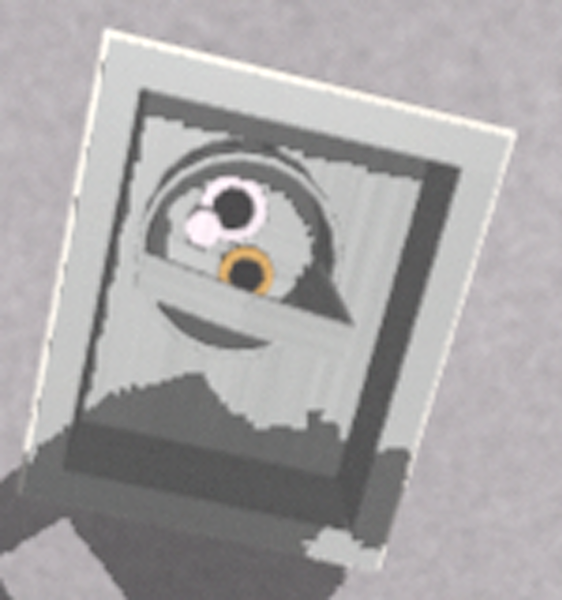

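```bash
python3 - <<'E'
from h import *
C=cam('wrist'); g=lambda p,z: atz('wrist',np.array(p)/3.75+[220,90],z,C)
a,b=g((136,270),177),g((350,337),177);v=b-a;print(a,b,(a+b)/2,np.linalg.norm(v),np.degrees(np.arctan2(v[1],v[0])))
for p in [(108,30),(515,130),(382,570),(20,492)]: print('bath',g(p,100).round(1))
for p in [(143,90),(460,170)]: print('tank',g(p,100).round(1))
print('cup centre est (rim ellipse)',g((243,245),107).round(1))
E
python3 st.py
```

```text
[ 480.35277649 -304.20651753  177.        ] [ 471.07410411 -359.67419052  177.        ] [ 475.7134403  -331.94035402  177.        ] 56.238389990730866 -99.49655067723731
bath [ 535.1 -284.2  100. ]
bath [ 524.1 -410.2  100. ]
bath [ 372.5 -398.3  100. ]
bath [ 384.  -270.8  100. ]
tank [ 519.7 -296.5  100. ]
tank [ 510.1 -396.1  100. ]
cup centre est (rim ellipse) [ 478.9 -333.   107. ]
[ 450.3 -328.2  304.6] r 365.52795746185046 th -52.20820826810066 xaz -81.93853959162922 F tool [-0.7  0.   0.1] 13.9167
```

Call:
play_rows:
  motion:
    - [[2.5,-8.5,0],[0,0,0]]
    - [[2.5,-8.5,0],[0,0,0]]
    - [[2.4,-8.4,0],[0,0,0]]
    - [[0,0,10],[0,0,4.4]]
    - [[0,0,15],[0,0,4.4]]
    - [[0,0,15],[0,0,4.4]]
    - [[0,0,15],[0,0,4.3]]
    - [[0,0,15],[0,0,0]]
    - [[0,0,15],[0,0,0]]
    - [[0,0,0],[0,0,0]]
    - [[0,0,0],[0,0,0]]

```text
time_s: 14.83
eef_pos: [476.2, -332.5, 219.6]
ee_rot: [-0.0, -0.646, 0.763, 0.0]
force: [-0.2, 0.4, -0.1]
grip_width: 0.939
```

```bash
python3 - <<'E'
from h import *
C=cam('wrist'); im=save('wrist','w4.png'); cv2.imwrite('pics/w4b.png',cv2.resize(cv2.imread('pics/w4.png'),(800,600),interpolation=cv2.INTER_CUBIC))
for X in [(480.4,-304.2,177),(471.1,-359.7,177),(476.5,-332,180)]: print((proj('wrist',X,C)/.7).round())
E
python3 st.py
```

```text
[338. 333.]
[454. 333.]
[396. 335.]
[ 476.4 -332.8  220.4] r 358.26297571305804 th -56.243508608373915 xaz -99.49388771262426 F tool [ 0.1 -0.2 -1.1] 14.8833
```

View pics/w4b.png

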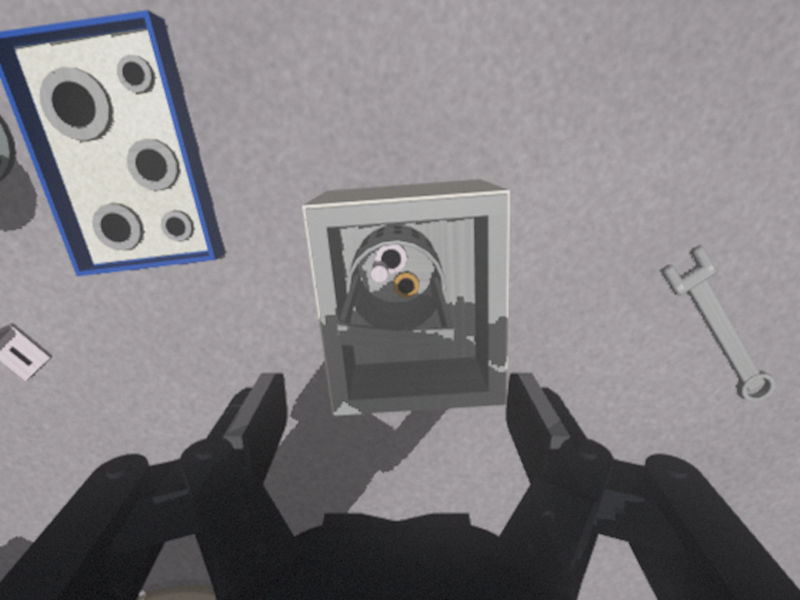

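The strap shows where I predicted it, from (338,331) to (454,334), level and centred between the fingers. I'll descend and grip.

Call:
play_rows:
  motion:
    - [[0,0,15],[0,0,0]]
    - [[0,0,15],[0,0,0]]
    - [[0,0,15],[0,0,0]]
    - [[0,0,15],[0,0,0]]
    - [[0,0,10],[0,0,0]]
    - [[0,0,8],[0,0,0]]
    - [[0,0,0],[0,0,0]]

```text
time_s: 15.47
eef_pos: [475.8, -332.8, 140.7]
ee_rot: [-0.0, -0.646, 0.763, 0.001]
force: [-0.7, -0.9, 0.3]
grip_width: 0.937
```

Call:
play_rows:
  motion:
    - [[0,0,0],[0,0,0]]
    - [[0,0,0],[0,0,0]]
    - [[0,0,0],[0,0,0]]
    - [[0,0,0],[0,0,0]]
    - [[0,0,0],[0,0,0]]
    - [[0,0,0],[0,0,0]]
    - [[0,0,0],[0,0,0]]
    - [[0,0,0],[0,0,0]]
    - [[0,0,0],[0,0,0]]
    - [[0,0,0],[0,0,0]]
  fingers: 40
  squeeze: 45

```text
time_s: 16.3
eef_pos: [476.5, -333.3, 142.8]
ee_rot: [0.0, -0.646, 0.763, -0.001]
force: [0.3, 1.6, 5.9]
grip_width: 0.647
```

```bash
python3 st.py
```

```text
[ 476.5 -333.3  142.8] r 358.64866535858096 th -56.28433715113469 xaz -99.52413260754163 F tool [-1.6 -0.  -5.9] 16.3
```

Call:
play_rows:
  motion:
    - [[0,0,-1.5],[0,0,0]]
    - [[0,0,-3],[0,0,0]]
    - [[0,0,-5],[0,0,0]]
    - [[0,0,-8],[0,0,0]]
    - [[0,0,-10],[0,0,0]]
    - [[0,0,-12],[0,0,0]]
    - [[0,0,-12],[0,0,0]]
    - [[0,0,-12],[0,0,0]]
    - [[0,0,-10],[0,0,0]]
    - [[0,0,-8],[0,0,0]]
    - [[0,0,-4],[0,0,0]]
    - [[0,0,0],[0,0,0]]
    - [[0,0,0],[0,0,0]]
    - [[0,0,0],[0,0,0]]

```text
time_s: 17.47
eef_pos: [475.8, -332.9, 226.3]
ee_rot: [-0.0, -0.646, 0.763, 0.001]
force: [0.2, 0.3, -2.7]
grip_width: 0.644
```

```bash
python3 - <<'E'
from h import *
C=cam('wrist'); im=save('wrist','w5.png'); cv2.imwrite('pics/w5b.png',cv2.resize(cv2.imread('pics/w5.png'),(800,600),interpolation=cv2.INTER_CUBIC))
E
python3 st.py
```

```text
[ 475.8 -332.9  226.3] r 358.5915536921058 th -56.16383295611341 xaz -99.53010374102959 F tool [-0.6 -0.2  1.8] 17.5167
```

View pics/w5b.png

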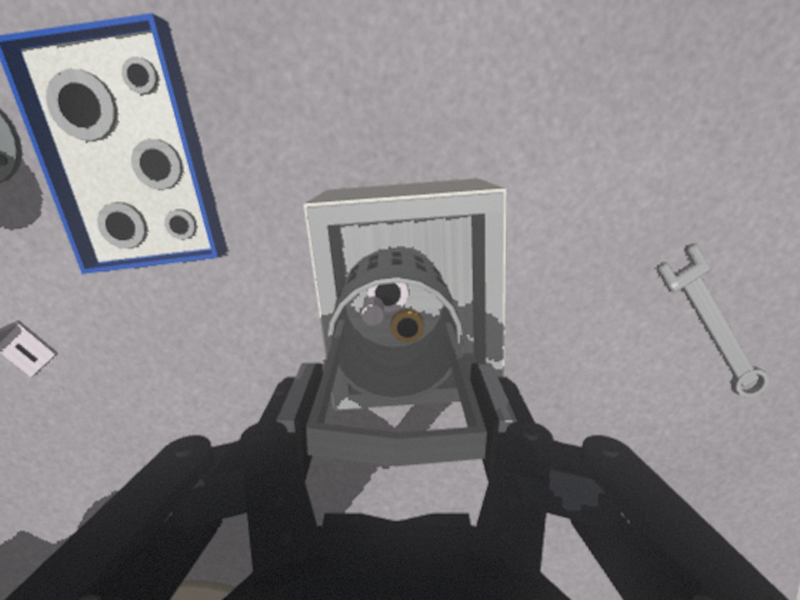

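The basket hangs upright and centred in the grip, with the strap at (397,448) and its three parts inside. I'll carry it round in front of the stand, not over the clean tray.

Call:
play_rows:
  motion:
    - [[-5,2,0],[0,0,0]]
    - [[-12,4.6,0],[0,0,0]]
    - [[-18.6,7.2,0],[0,0,0]]
    - [[-18.6,7.2,0],[0,0,0]]
    - [[-18.6,7.2,0],[0,0,0]]
    - [[-18.6,7.2,0],[0,0,0]]
    - [[-18.6,7.2,0],[0,0,0]]
    - [[-18.6,7.2,0],[0,0,0]]
    - [[-18.6,7.2,0],[0,0,0]]
    - [[-18.6,7.2,0],[0,0,0]]
    - [[-18.6,7.2,0],[0,0,0]]
    - [[-18.6,7.2,0],[0,0,0]]
    - [[-18.6,7.2,0],[0,0,0]]
    - [[-18.6,7.2,0],[0,0,0]]
    - [[-12,4.6,0],[0,0,0]]
    - [[-8,3,0],[0,0,0]]
    - [[0,0,0],[0,0,0]]

```text
time_s: 18.93
eef_pos: [419.6, -58.7, 227.0]
ee_rot: [0.0, -0.646, 0.763, 0.0]
force: [-0.1, -0.1, -3.7]
grip_width: 0.645
```

Call:
play_rows:
  motion:
    - [[0,0,0],[0,0,-2]]
    - [[0,0,0],[0,0,-4]]
    - [[0,0,0],[0,0,-6]]
    - [[0,0,0],[0,0,-6]]
    - [[0,0,0],[0,0,-6]]
    - [[0,0,0],[0,0,-6]]
    - [[0,0,0],[0,0,-6]]
    - [[0,0,0],[0,0,-6]]
    - [[0,0,0],[0,0,-6]]
    - [[0,0,0],[0,0,-6]]
    - [[0,0,0],[0,0,-6]]
    - [[0,0,0],[0,0,-6]]
    - [[0,0,0],[0,0,-6]]
    - [[0,0,0],[0,0,-6]]
    - [[0,0,0],[0,0,-6]]
    - [[0,0,0],[0,0,-6]]
    - [[0,0,0],[0,0,-6]]
    - [[0,0,0],[0,0,-4]]
    - [[0,0,0],[0,0,-3.1]]
    - [[0,0,0],[0,0,0]]

```text
time_s: 20.6
eef_pos: [420.0, -60.6, 226.9]
ee_rot: [0.0, 0.999, 0.032, -0.0]
force: [-0.3, 0.2, -2.7]
grip_width: 0.647
```

```bash
python3 st.py; python3 - <<'E'
from h import *
# strap height in tool frame from w5 (tool y=0 plane), and the axis from w2 cap / collar
c=cal('wrist');T=c['tool_from_camera']
for p in [(397,435),(397,460),(397,449)]:
    d=T[:3,:3]@np.linalg.solve(c['K'],[p[0]*.7,p[1]*.7,1]); o=T[:3,3]; k=-o[1]/d[1]; print((o+k*d).round(1))
E
```

```text
[420.  -60.6 226.9] r 209.3346723936267 th -5.489021235558571 xaz 3.6341650905376452 F tool [-0.3 -0.3  2.7] 20.6
[  0.9   0.  -34.1]
[  0.9   0.  -45.1]
[  0.9   0.  -40.5]
```

Call:
play_rows:
  motion:
    - [[1,-6,0],[0,0,0]]
    - [[2,-12,0],[0,0,0]]
    - [[3.6,-20,0],[0,0,0]]
    - [[3.6,-20,0],[0,0,0]]
    - [[3.6,-20,0],[0,0,0]]
    - [[3.6,-20,0],[0,0,0]]
    - [[3.6,-20,0],[0,0,0]]
    - [[3.6,-20,0],[0,0,0]]
    - [[3.6,-20,0],[0,0,0]]
    - [[3.6,-20,0],[0,0,0]]
    - [[3.6,-20,0],[0,0,0]]
    - [[3.6,-20,0],[0,0,0]]
    - [[3.6,-20,0],[0,0,0]]
    - [[2,-14,0],[0,0,0]]
    - [[2,-10,0],[0,0,0]]
    - [[0,0,0],[0,0,0]]

```text
time_s: 21.93
eef_pos: [450.1, 205.9, 226.8]
ee_rot: [-0.0, 1.0, 0.031, -0.0]
force: [-1.3, -0.0, -1.7]
grip_width: 0.649
```

Call:
play_rows:
  motion:
    - [[5,0.3,0.8],[0,0,0]]
    - [[12,0.7,0.8],[0,0,0]]
    - [[18,1,0.8],[0,0,0]]
    - [[18,1,0.8],[0,0,0]]
    - [[18,1.2,0.8],[0,0,0]]
    - [[18,1.2,0.8],[0,0,0]]
    - [[18,1.2,0.8],[0,0,0]]
    - [[18,1.2,0.8],[0,0,0]]
    - [[16,1,0.8],[0,0,0]]
    - [[10,0.6,0.8],[0,0,0]]
    - [[5,0.3,0],[0,0,0]]
    - [[0,0,0],[0,0,0]]
    - [[0,0,0],[0,0,0]]

```text
time_s: 23.02
eef_pos: [606.2, 204.0, 218.8]
ee_rot: [0.0, 1.0, 0.031, -0.0]
force: [0.4, 0.7, -1.4]
grip_width: 0.645
```

```bash
python3 st.py; python3 - <<'E'
from h import *
for n in ['scene','side']:
    im=save(n,n+'2.png')
a=cv2.imread('pics/scene2.png');b=cv2.imread('pics/side2.png')
S=[614.4,119.3,214]
out=[]
for n,i in (('scene',a),('side',b)):
    c=np.round(proj(n,S)).astype(int);print(n,c); x0,y0=max(0,c[0]-55),max(0,c[1]-85)
    print(x0,y0); out.append(cv2.resize(i[y0:y0+150,x0:x0+100],(400,600),interpolation=cv2.INTER_CUBIC))
cv2.imwrite('pics/c2.png',np.hstack(out))
E
```

```text
[606.2 204.  218.8] r 210.07645325042932 th 95.46091144960359 xaz 3.518863125006087 F tool [ 0.5 -0.7  1.4] 23.0167
scene [311 231]
256 146
side [241 213]
186 128
```

View pics/c2.png

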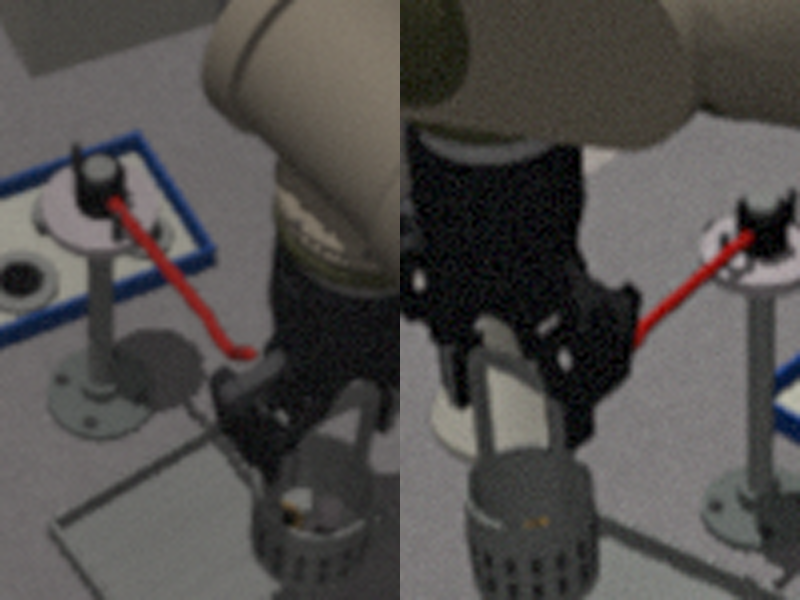

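Both crops show the basket upright just beyond the hook tip, which is at (252,354) in the left crop. I'll check the hook position numerically in the wrist and scene pictures.

```bash
python3 - <<'E'
from h import *
tip=[613.1,140.2,230]; print('tip pred scene',proj('scene',tip),'seen',(319,234.5))
print('tip at z230 from scene',atz('scene',(318.5,234),228).round(1))
def red(im):
    h=cv2.cvtColor(im,cv2.COLOR_RGB2HSV);return ((h[...,1]>120)&((h[...,0]<8)|(h[...,0]>172))&(h[...,2]>40)).astype(np.uint8)
C=cam('wrist');im=save('wrist','w6.png');m=red(im)
n,l,st,ce=cv2.connectedComponentsWithStats(m); 
for i in range(1,n):
    if st[i,4]>20: print('wrist comp',st[i],ce[i])
ys,xs=np.nonzero(m)
for y in range(ys.min(),ys.max()+1,6):
    c=xs[ys==y]
    if len(c): print(y,c.min(),c.max(),atz('wrist',(c.mean(),y),215,C).round(1))
for X in [(614.4,119.3,214),(616.9,79,218),(613.1,140,231)]: print(proj('wrist',X,C).round(1))
E
```

```text
tip pred scene [316.90071338 233.68189327] seen (319, 234.5)
tip at z230 from scene [609.8 141.3 228. ]
wrist comp [276 356  10   8  60] [280.4  360.05]
356 280 281 [613.  135.3 215. ]
362 276 285 [613.3 130.3 215. ]
[281.  373.6]
[280.8 422.5]
[281.5 371.9]
```

```bash
python3 - <<'E'
from h import *
C=cam('wrist')
for z in (215,220,225,228,231): print(z,[atz('wrist',(280.5,r),z,C)[:2].round(1) for r in (355.5,358)])
# hub axis from earlier pictures: scene2 cap
print('cap scene',atz('scene',(256+103/4,146+165/4),232).round(1), 'cap w2: need pose')
E
```

```text
215 [array([613. , 135.8]), array([613.1, 133.7])]
220 [array([612.6, 140.9]), array([612.7, 138.9])]
225 [array([612.2, 146.1]), array([612.3, 144.2])]
228 [array([611.9, 149.3]), array([612. , 147.4])]
231 [array([611.7, 152.4]), array([611.8, 150.5])]
cap scene [618.6  -3.6 232. ] cap w2: need pose
```

```bash
python3 - <<'E'
from h import *
c=cal('wrist');T=c['tool_from_camera']
# w2 pose: eef 568.25,69.715,303.7 ; quat [-0.001,.754,-.656,.001]
M=np.eye(4);a=np.radians(-82.04);M[:3,:3]=np.array([[np.cos(a),np.sin(a),0],[np.sin(a),-np.cos(a),0],[0,0,-1]]);M[:3,3]=[568.4,69.7,304.0]
I=np.linalg.inv(M@T);C=(c['K'],I[:3,:3],I[:3,3])
im=cv2.imread('pics/w2.png');x0,y0,f=178,125,8
cr=cv2.resize(im[y0:y0+50,x0:x0+98],None,fx=f,fy=f,interpolation=cv2.INTER_CUBIC)
cr=np.vstack([cr,cr[:0]]);out=cr.copy()
th=np.radians(86.4);u=np.array([-np.cos(th),np.sin(th)])
for col,ay in (((0,255,0),-5.5),((255,255,0),-2.5)):
    for r,z in ((85,216),(108,216),(118,211),(132,211),(146,228)):
        X=np.r_[np.array([622.3,ay])+r*u,z];p=(proj('',X,C)-[x0,y0])*f; print(ay,r,p.round())
        cv2.line(out,(int(p[0]),0 if ay<-4 else 280),(int(p[0]),100 if ay<-4 else 400),col,1)
cv2.imwrite('pics/w2c.png',out);print(out.shape)
print('cap',atz('',(554*.7,232*.7),233,C),'collar',atz('',(537*.7,220*.7),200,C))
E
```

```text
-5.5 85 [761. 206.]
-5.5 108 [526. 188.]
-5.5 118 [430. 173.]
-5.5 132 [289. 162.]
-5.5 146 [100. 175.]
-2.5 85 [730. 202.]
-2.5 108 [495. 184.]
-2.5 118 [400. 168.]
-2.5 132 [259. 157.]
-2.5 146 [ 67. 170.]
(400, 784, 3)
cap [622.91323813  -4.97854146 233.        ] collar [623.92419083  -6.47822072 200.        ]
```

View pics/w2c.png

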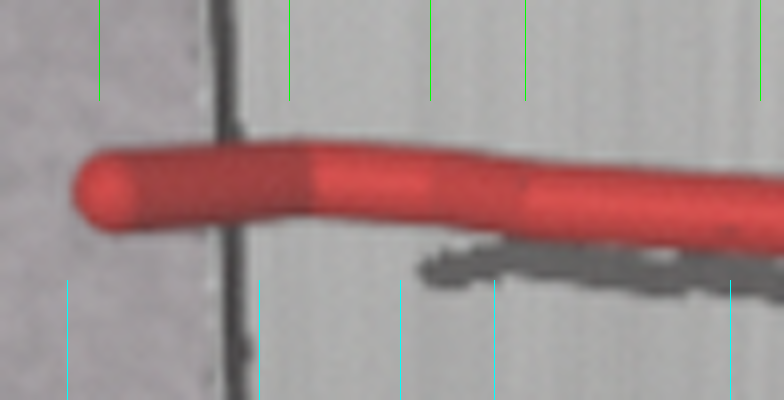

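The dip's edges match my prediction (dark ramp from 430 to 525 in the crop), so the saddle is at about (614,119). I'll thread the handle over the tip.

Call:
play_rows:
  motion:
    - [[0.3,6,0],[0,0,0]]
    - [[0.3,9,0],[0,0,0]]
    - [[0.3,9,0],[0,0,0]]
    - [[0.3,9,0],[0,0,0]]
    - [[0.3,9,0],[0,0,0]]
    - [[0.3,9,0],[0,0,0]]
    - [[0.3,9,0],[0,0,0]]
    - [[0.2,9,0],[0,0,0]]
    - [[0.2,8,0],[0,0,0]]
    - [[0,5,0],[0,0,0]]
    - [[0,3.2,0],[0,0,0]]
    - [[0,0,0],[0,0,0]]
    - [[0,0,0],[0,0,0]]

```text
time_s: 24.25
eef_pos: [614.1, 119.8, 219.0]
ee_rot: [-0.0, 1.0, 0.031, -0.0]
force: [0.2, -0.3, -2.7]
grip_width: 0.651
```

```bash
python3 st.py; python3 - <<'E'
from h import *
for n in ['scene','side']: save(n,n+'3.png')
a=cv2.imread('pics/scene3.png');b=cv2.imread('pics/side3.png');out=[]
for n,i in (('scene',a),('side',b)):
    c=np.round(proj(n,[614,119,214])).astype(int); x0,y0=c[0]-45,c[1]-60
    out.append(cv2.resize(i[y0:y0+120,x0:x0+80],(400,600),interpolation=cv2.INTER_CUBIC))
cv2.imwrite('pics/c3.png',cv2.convertScaleAbs(np.hstack(out),alpha=1.4))
E
```

```text
[614.1 119.8 219. ] r 125.57822904575926 th 96.1778417294111 xaz 3.570348869678173 F tool [0.1 0.3 2.7] 24.25
```

View pics/c3.png

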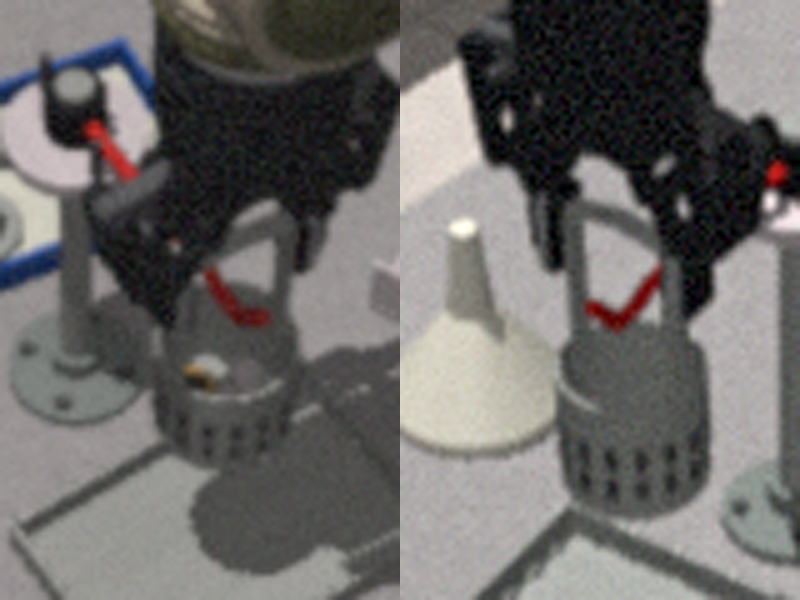

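The hook passes through the handle in both views, with its tip sticking out beyond. I'll lower it.

Call:
play_rows:
  motion:
    - [[0,0,3],[0,0,0]]
    - [[0,0,5],[0,0,0]]
    - [[0,0,5],[0,0,0]]
    - [[0,0,5],[0,0,0]]
    - [[0,0,4],[0,0,0]]
    - [[0,0,3],[0,0,0]]
    - [[0,0,2],[0,0,0]]
    - [[0,0,1.5],[0,0,0]]
    - [[0,0,1],[0,0,0]]
    - [[0,0,0],[0,0,0]]

```text
time_s: 25.18
eef_pos: [614.1, 119.7, 189.4]
ee_rot: [-0.0, 1.0, 0.031, -0.0]
force: [-0.8, 0.8, -2.9]
grip_width: 0.647
```

Call:
play_rows:
  motion:
    - [[0,0,1],[0,0,0]]
    - [[0,0,1],[0,0,0]]
    - [[0,0,0],[0,0,0]]

```text
time_s: 25.43
eef_pos: [614.1, 119.7, 187.3]
ee_rot: [-0.0, 1.0, 0.031, -0.0]
force: [-0.6, 0.2, -1.5]
grip_width: 0.651
```

Call:
play_rows:
  motion:
    - [[0,0,1],[0,0,0]]
    - [[0,0,1],[0,0,0]]
    - [[0,0,0],[0,0,0]]

```text
time_s: 25.68
eef_pos: [614.1, 119.7, 185.2]
ee_rot: [0.0, 1.0, 0.031, -0.0]
force: [-0.2, -0.3, -2.7]
grip_width: 0.646
```

Call:
play_rows:
  motion:
    - [[0,0,1],[0,0,0]]
    - [[0,0,1],[0,0,0]]
    - [[0,0,0],[0,0,0]]

```text
time_s: 25.93
eef_pos: [614.1, 119.7, 183.2]
ee_rot: [-0.0, 1.0, 0.031, -0.0]
force: [-0.1, 0.1, -2.4]
grip_width: 0.648
```

Call:
play_rows:
  motion:
    - [[0,0,1],[0,0,0]]
    - [[0,0,1],[0,0,0]]
    - [[0,0,0],[0,0,0]]

```text
time_s: 26.18
eef_pos: [614.1, 119.7, 181.2]
ee_rot: [-0.0, 1.0, 0.031, -0.0]
force: [0.0, -0.4, -1.7]
grip_width: 0.645
```

Call:
play_rows:
  motion:
    - [[0,0,1],[0,0,0]]
    - [[0,0,0],[0,0,0]]

```text
time_s: 26.35
eef_pos: [614.1, 119.7, 180.3]
ee_rot: [-0.0, 1.0, 0.031, -0.0]
force: [-0.1, -0.8, -2.9]
grip_width: 0.642
```

Call:
play_rows:
  motion:
    - [[0,0,1],[0,0,0]]
    - [[0,0,0],[0,0,0]]

```text
time_s: 26.52
eef_pos: [614.1, 119.7, 179.3]
ee_rot: [0.0, 1.0, 0.031, -0.0]
force: [0.1, 0.4, -2.9]
grip_width: 0.647
```

Call:
play_rows:
  motion:
    - [[0,0,1],[0,0,0]]
    - [[0,0,0],[0,0,0]]

```text
time_s: 26.68
eef_pos: [614.1, 119.7, 178.3]
ee_rot: [-0.0, 1.0, 0.031, -0.0]
force: [0.8, 0.2, -2.8]
grip_width: 0.644
```

Call:
play_rows:
  motion:
    - [[0,0,1],[0,0,0]]
    - [[0,0,0],[0,0,0]]

```text
time_s: 26.85
eef_pos: [614.2, 119.7, 177.6]
ee_rot: [0.0, 1.0, 0.031, 0.0]
force: [-0.3, 0.2, -0.8]
grip_width: 0.648
```

Contact is starting. A touch more.

Call:
play_rows:
  motion:
    - [[0,0,0.6],[0,0,0]]
    - [[0,0,0],[0,0,0]]
    - [[0,0,0],[0,0,0]]

```text
time_s: 27.1
eef_pos: [614.3, 119.7, 177.4]
ee_rot: [0.0, 1.0, 0.031, 0.0]
force: [-0.6, 0.2, 2.4]
grip_width: 0.644
```

Call:
play_rows:
  motion:
    - [[0,0,0.6],[0,0,0]]
    - [[0,0,0],[0,0,0]]
    - [[0,0,0],[0,0,0]]

```text
time_s: 27.35
eef_pos: [614.3, 119.7, 177.2]
ee_rot: [0.0, 1.0, 0.031, 0.001]
force: [-2.6, -0.4, 5.3]
grip_width: 0.646
```

Call:
play_rows:
  motion:
    - [[0,0,-0.7],[0,0,0]]
    - [[0,0,0],[0,0,0]]
    - [[0,0,0],[0,0,0]]

```text
time_s: 27.6
eef_pos: [614.3, 119.7, 177.3]
ee_rot: [-0.0, 1.0, 0.031, 0.0]
force: [-1.0, -0.2, 5.0]
grip_width: 0.646
```

Call:
play_rows:
  motion:
    - [[0,0,0],[0,0,0]]
    - [[0,0,0],[0,0,0]]
    - [[0,0,0],[0,0,0]]
    - [[0,0,0],[0,0,0]]
    - [[0,0,0],[0,0,0]]
    - [[0,0,0],[0,0,0]]
    - [[0,0,0],[0,0,0]]
    - [[0,0,0],[0,0,0]]
  fingers: 68
  squeeze: 20

```text
time_s: 28.27
eef_pos: [614.1, 119.7, 177.0]
ee_rot: [0.0, 1.0, 0.031, 0.0]
force: [-1.0, -0.4, 0.2]
grip_width: 0.795
```

```bash
python3 st.py; python3 - <<'E'
from h import *
im=save('side','side4.png')
a=cv2.imread('pics/side4.png');b=cv2.imread('pics/side3.png');out=[]
c=np.round(proj('side',[614,119,214])).astype(int); x0,y0=c[0]-45,c[1]-60
out=[cv2.resize(i[y0:y0+120,x0:x0+80],(400,600),interpolation=cv2.INTER_CUBIC) for i in (b,a)]
cv2.imwrite('pics/c4.png',cv2.convertScaleAbs(np.hstack(out),alpha=1.4))
E
```

```text
[614.1 119.7 177. ] r 125.46081621839022 th 96.18569702776541 xaz 3.5729079138564104 F tool [-1.   0.3 -0.2] 28.2667
```

Call:
play_rows:
  motion:
    - [[0,0,0],[0,0,0]]
    - [[0,0,0],[0,0,0]]
    - [[0,0,0],[0,0,0]]
    - [[0,0,0],[0,0,0]]
    - [[0,0,-2],[0,0,0]]
    - [[0,0,-3],[0,0,0]]
    - [[0,0,-5],[0,0,0]]
    - [[0,0,-5],[0,0,0]]
  fingers: 78

```text
time_s: 28.98
eef_pos: [614.2, 119.7, 192.6]
ee_rot: [-0.0, 1.0, 0.031, 0.0]
force: [-0.9, -1.1, -0.4]
grip_width: 0.915
```

Call:
play_rows:
  motion:
    - [[0,0,-8],[0,0,0]]
    - [[0,0,-10],[0,0,0]]
    - [[0,0,-12],[0,0,0]]
    - [[0,0,-15],[0,0,0]]
    - [[0,0,-15],[0,0,0]]
    - [[0,0,-15],[0,0,0]]
    - [[0,0,-15],[0,0,0]]
    - [[0,0,-15],[0,0,0]]
    - [[0,0,-15],[0,0,0]]
    - [[0,0,0],[0,0,0]]
    - [[0,0,0],[0,0,0]]
    - [[0,0,0],[0,0,0]]
    - [[0,0,0],[0,0,0]]

```text
time_s: 30.07
eef_pos: [613.9, 119.7, 310.9]
ee_rot: [-0.0, 1.0, 0.031, -0.001]
force: [-0.5, -0.8, -0.3]
grip_width: 0.917
```

```bash
python3 st.py; python3 - <<'E'
from h import *
for n in ['scene','side','wrist']: save(n,n+'5.png')
print(ctrl.spot_in('wrist','bail')[:1],ctrl.spot_in('side','basket')[:1])
C=cam('wrist');print(proj('wrist',[614,119.3,217],C)/[560,420])
out=[]
for n in ('scene','side'):
    i=cv2.imread('pics/'+n+'5.png');c=np.round(proj(n,[614,119,214])).astype(int); x0,y0=c[0]-45,c[1]-60
    out.append(cv2.resize(i[y0:y0+120,x0:x0+80],(333,500),interpolation=cv2.INTER_CUBIC))
a=cv2.convertScaleAbs(np.hstack(out),alpha=1.4)
w=cv2.imread('pics/wrist5.png');w=cv2.resize(w,None,fx=.24,fy=.24) if 0 else w[180:400,200:360] 
w=cv2.resize(w,(133*1,500)) if 0 else cv2.resize(w,(130,179)); w=cv2.copyMakeBorder(w,0,321,0,0,cv2.BORDER_CONSTANT)
cv2.imwrite('pics/c5.png',np.hstack([a,w]))
E
```

```text
[613.9 119.7 310.9] r 125.46469874277473 th 96.06049037079721 xaz 3.5683963395066542 F tool [-0.6  0.8  0.3] 30.0667
[{'position': [0.4961, 0.4357], 'p': 0.76}] [{'position': [0.4327, 0.59], 'p': 0.63}]
[0.49403766 0.49512403]
```

View pics/c5.png

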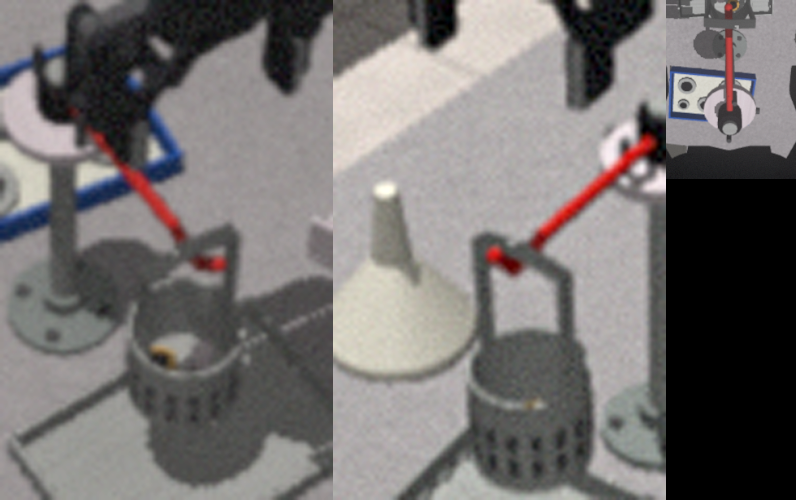

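The basket hangs by its strap in the dip, upright over the drip tray, with the gripper clear. I'll check the hook angle once more, then hand in.

```bash
python3 - <<'E'
from h import *
C=cam('wrist');im=cv2.cvtColor(cv2.imread('pics/wrist5.png'),cv2.COLOR_BGR2HSV)
m=((im[...,1]>150)&((im[...,0]<8)|(im[...,0]>172))&(im[...,2]>60));ys,xs=np.nonzero(m)
P=np.array([atz('wrist',(xs[ys==y].mean(),y),216,C)[:2] for y in np.unique(ys)]);P=P[(P[:,1]>30)&(P[:,1]<95)]
k=np.polyfit(P[:,1],P[:,0],1);print('hook angle',90+np.degrees(np.arctan(k[0])),len(P))
if abs(k[0]+.063)<.03: print(ctrl.finish_job())
E
```

```text
hook angle 85.69393807501022 62
the job is handed in; nothing more can be done
None
```

The basket is hanging in the dip of the hook over the steel drip tray, and I have handed the job in at about 30 s of the 72 s allowed.

- **Hook:** I swung it towards the drip tray until it met its stop. The force rose from a drag of about 4 N to about 14 N in the last readings, against the 25 N limit.
- **Basket:** I gripped the handle's two sides, lifted it upright out of the bath and carried it round in front of the stand, not over the blue tray. The handle went over the tip, and I let it down until it pressed with about 8 N. Then I released it and withdrew upwards.

**Last checks:**
- The final pictures show the strap in the dip, the basket upright and the gripper clear, and the measured force on the tool is close to zero.
- The hook now measures 85.7° against 86.4° just after it met the stop. That is within my measuring error, but I did not feel the stop again after hanging the basket.
- The network placed the handle about 25 pixels (0.06 of the picture height) off my prediction in the last wrist picture. I relied on the pictures instead, since they show the strap in the dip.
- I did not check the loose items again by measurement. Nothing in the path came near them, and the funnel stands in place in the last picture.

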